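# Set the bench hopper's slide gate

### The job

Get the polishing-media hopper ready to run. First stand the amber jar, which is in the way of the slide gate, upright on the cork coaster, wholly on it; then put the catch tray in squarely between the legs so that its pan is centred under the hopper; and only then pull the stiff gate open until its white line is level with the red pointer, never well past it. Do not knock the jar over or disturb the other things on the bench, and leave everything standing free.

Things in the scene. Friction and masses are not known exactly. Their poses are not given: they have to be found in the camera images.
- hopper: blue bench hopper, bolted down; origin on the bench below its outlet, z up. Body 92 (x) x 112 (y), heights 112 to 224 (lid 96 x 116), knob to 236. Four 12 square legs at x +-45, y +-65, open at the -x side for the tray (118 between legs, 88 clear height). The gate comes out level at the -y side between fixed rails (12 wide, at x +-57, height 94 to 112, out to y -170)
- gate (a joint): opening of the slide gate in m: 0 shut, grows as the blade is drawn out along the hopper's -y, end stop at 0.095. Stiff: about 11 N of sliding friction plus drag that grows with speed (50 N per m/s); stays where it is left
- gate_hole (a point): centre of the finger hole in the steel gate blade, at its top face, 106 above the bench; axes as the hopper's. Blade 100 wide (x), 6 thick, only air below the hole. Hole: through slot 72 along x, 44 along y. On its -y side is the blade's end bar, 18 along y, 10 thick; the blade ends 40 from the hole's centre
- gate_line (a point): the -x end of the white line (4 wide along y, running along x) painted across the blade's top face; it lies 75 further towards the hopper (+y) than the hole's centre and moves with the blade. Axes as the hopper's
- pointer: red pointer fixed on the hopper's -x guide rail; origin at its middle on the rail's top, 112 above the bench; axes as the hopper's. 6 high, 16 along y; its 3 wide finger points along +x at the blade. The gate is right when the white line has the same hopper y as the pointer's middle
- tray_pan (a point): centre of the pan (half-way up) of the loose white catch tray, 0.2 to 0.4 kg. Pan 100 (x) x 92 (y) x 28 high, stands flat on the bench. Its x axis is parallel to the hopper's x when it is pushed in straight
- tray_fin (a point): centre (half-way up) of the tray's orange upright grip fin, 110 from the pan's centre along the tray's -x: 32 long (x), 12 thick (y), 50 high from the bench, joined to the pan by a flat 30 wide, 6 high strip. Axes as the tray's
- jar_mid (a point): centre (half-way up) of the amber screw-top jar, 52 dia. x 125 high, 0.2 to 0.4 kg, loose, upright at the start, just beyond the outer end of the gate blade, in the way of the gate
- coaster_top (a point): centre of the top of the round cork coaster, 90 dia., 5 thick, fixed to the bench
- pot_a: small white pot with blue cap, 38 dia. x 34 high, loose; origin at the centre of its underside. Leave it alone
- pot_b: small white pot with black cap, 38 dia. x 34 high, loose; origin at the centre of its underside. Leave it alone
- bell: green waisted movement stand, 56 dia. x 70 high, loose; origin at the centre of its underside. Leave it alone
- caddy: red and blue parts caddy, 100 x 70 x 49 high, loose; origin at the centre of its underside. Leave it alone
- drivers: round grey and black stand, 90 dia. x 44 high, with four coloured screwdrivers upright in it, to 105 high, loose; origin at the centre of its underside. Leave it alone
- black_box: open black box, 80 x 80 x 32 high, loose; origin at the centre of its underside. Leave it alone
- blower: blue dust blower standing upright, 72 dia. x 105 high, loose; origin at the centre of its underside. Leave it alone

How it is judged:
On the way, in this order (a step that is already met when the one before it is completed fails the run):
1. the jar stands on the coaster, let go (horizontal distance between jar_mid and coaster_top below 0.02 m and angle between jar_mid's own z axis and vertical below 0.1 rad and height (world z) of jar_mid below 0.0725 m and contact force between the fingers and jar below 0.2 N), for 0.2 s.
2. the tray's pan is under the hopper (x of tray_pan in the frame of hopper between -0.013 and 0.013 m and y of tray_pan in the frame of hopper between -0.013 and 0.013 m and angle between the x axis of tray_pan and the x axis of hopper, either way round below 0.15 rad and height (world z) of tray_pan below 0.018 m), for 0.2 s.
3. the gate's white line is level with the pointer (y of gate_line in the frame of pointer between -0.006 and 0.006 m), for 0.2 s.
At the end, for the whole second after the job is handed in: The jar stands upright on the coaster with its axis within 20 mm of the coaster's centre; the tray lies flat with its pan within 13 mm (each way) of the point below the outlet and within 0.15 rad of straight; the gate's white line is within 6 mm of the pointer's middle; all is at rest (all of step 2 and all of step 3 and horizontal distance between jar_mid and coaster_top below 0.02 m and angle between jar_mid's own z axis and vertical below 0.1 rad and height (world z) of jar_mid below 0.0725 m and linear speed of each of jar, tray below 0.02 m/s); the robot touches nothing.
It fails at once if the jar is knocked over (angle between jar_mid's own z axis and vertical above 0.5 rad).
It fails at once if the gate is pulled more than 14 mm past the pointer (y of gate_line in the frame of pointer below -0.014 m).
It fails at once if the gate is opened more than 25 mm with the tray's pan not under the hopper (value of joint gate above 0.025 m and not (x of tray_pan in the frame of hopper between -0.03 and 0.03 m and y of tray_pan in the frame of hopper between -0.03 and 0.03 m)).
It fails at once if a bystander is disturbed (moved more than 20 mm or tipped over) (distance of any of pot_a, pot_b, bell, caddy, drivers, black_box, blower from where it was at the start of the episode above 0.02 m or angle between any of pot_a, pot_b, bell, caddy, drivers, black_box, blower's own z axis and vertical above 0.4 rad).
It also fails if it takes over 72 s, if anything falls off the work surface, if the arm or the gripper's body presses on something with over 40 N, if the wrist force passes 120 N, or if a joint passes its speed limit or range.

### The arm

A 6-joint arm with a two-finger parallel gripper is mounted at the origin on the work surface. World frame = base frame: x ahead of the robot, y to its left, z up, the work surface at z = 0. Lengths are in m, angles in rad, forces in N, time in s.
With the tool pointing down it reaches from about 0.4 to 0.825 m from the base axis. Payload 7 kg.
Tool frame: the origin (TCP) lies between the finger pads; the fingertips stand 22 mm ahead of it and the grasp point (between the pads) lies 3 mm ahead of it; z points along the fingers, y is the line along which they close (so a half turn about z gives the same grasp; the last joint's range is limited). The gripper opens to 88 mm and grips with 3 to 60 N. Pads are 19 mm wide; open, the fingers measure 130 mm over their backs; the gripper's body (78 mm by 193 mm) begins 47 mm behind the grasp point.
Start: joints at [1.441, 0.359, 0.012, 0, -1.224, -0.288], TCP at [0.274, 0.617, 0.225] pointing down, gripper open.
Joint ranges: [-3.07, 3.07], [-1.43, 2.12], [-1.02, 1.25], [-3.03, 1.67], [-3.05, -0], [-3.03, 3.03]. Speed limits (rad/s): [2.39, 2.39, 3.01, 3.14, 3.14, 3.14].

### API

Orientations are given as a unit quaternion [w, x, y, z].
In Python, from bench import read_state, snapshot, job_done gives the robot as it stands. The module is installed in compiled form; this text tells all that it offers.
- The arm moves only by the tool send_rows, never from a script. Its argument "deltas" is a list of rows, each a list of 3 entries, a list of its own where there are three numbers: the shift along the tool's x, y, z as a fraction of full scale, then the turn, a rotation vector about the tool's x, y, z as a fraction of full scale, then the closure, from -1 (fully open) to 1 (shut). A call has exactly 10 rows; each row shifts and turns the commanded pose from where the row before left it, along the tool's axes as they then stand; what a row does not reach is not made up. Full scale, the value 1, is 0.025 m for a shift and 0.1 rad for a turn. A row lasts 1/8 s, in which the tool goes at most 62.5 mm and 10.7 degrees, less where a joint would pass 70% of its speed; a pose out of reach is approached as far as the arm can. A call with a number of a shift or a turn outside -1 to 1 is refused whole. A call with a gripper value outside its range is refused whole. The fingers move at their own pace and stop on an object; "newtons" is the grip in N (left out, the last holds). Time passes only in rows, so rows that do not move let the fingers close, or fill a call up. It gives the time, the measured TCP pose, the force, the opening and the grip force at its end, in the units of the state.
- read_state(): the state, without advancing time (a new reading comes with each control period).
- snapshot(name): name is "side" or "top"; returns a dict with "color" (384x512x3 uint8, red, green, blue), "intrinsics" (3x3 intrinsics, pixels), "world_from_camera" (4x4, takes a point from camera to world coordinates). Camera axes: x right, y down, z forward; pixel columns grow to the right and rows downward; lengths in m; the calibration is good to about 2 mm. A picture is of the moment at which its call begins. There is no depth.
- job_done(): hands the job in; it is judged then, once.
The state is a dict: "t": time; "joint_positions": joint angles; "joint_vel": joint speeds; "tau": joint torques, N m; "tcp_pos": TCP position; "tool_rot": TCP orientation; "wrist_force": force on the tool from outside, world axes, zero at the start; "wrist_torque": the same for the moment, N m; "opening": opening from 0.0 (shut) to 1.0 (fully open); "grasp_force": force on a finger pad.
Only numpy, scipy, OpenCV 4.12 (cv2) and the standard library are available. Lean on these libraries where they do the work, as an engineer would, in place of code of your own. Each camera call takes 0.05 s, during which the arm holds its last target. There are 200 camera calls.

## Working session

There is one attempt and no reset: what is moved stays moved. The work goes in short steps, Python scripts to look and compute and a tool call to move; the robot and the scene stay as the last step left them, time stands still between calls to the robot, and variables do not carry over. Pictures are saved under pics/ and viewed, at most 10 in all, crops included, and the job is handed in when it is done.

Besides the shell and the picture viewer there is one more tool, called after ">>>" as name(argument=value, ...) on one line, values as JSON. send_rows: Moves the arm, as the interface text tells. Shift numbers are shares of 0.025 m and turn numbers shares of 0.1 rad, none past 1 either way. Its arguments: {"type":"object","properties":{"deltas":{"type":"array","items":{"type":"array"}},"newtons":{"type":"number"}},"required":["deltas"]}

```bash
mkdir -p pics
python3 - <<'E'
from bench import *
import cv2,numpy as np,pickle
for n in("side","top"):
    s=snapshot(n); pickle.dump(s,open(n+".pkl","wb"))
    cv2.imwrite(f"pics/{n}0.png",cv2.resize(s["color"][:,:,::-1],(800,600),interpolation=cv2.INTER_CUBIC))
    print(s["intrinsics"].round(1).tolist(),s["world_from_camera"].round(3).tolist())
s=read_state();print(s["t"],s["tcp_pos"],s["tool_rot"],s["opening"])
E
```

```text
[[394.6, 0.0, 256.3], [0.0, 394.6, 189.1], [0.0, 0.0, 1.0]] [[-0.825, -0.419, 0.379, 0.169], [-0.565, 0.617, -0.548, 0.642], [-0.004, -0.666, -0.746, 0.884], [0.0, 0.0, 0.0, 1.0]]
[[358.7, 0.0, 254.9], [0.0, 358.7, 192.5], [0.0, 0.0, 1.0]] [[0.013, -0.987, 0.158, 0.445], [-1.0, -0.016, -0.017, 0.044], [0.02, -0.158, -0.987, 1.01], [0.0, 0.0, 0.0, 1.0]]
0.1 [0.27372118 0.61653901 0.22403521] [ 7.31380907e-04  9.78252978e-01 -2.07414008e-01 -7.30916279e-05] 1.0011922938322317
```

View pics/top0.png

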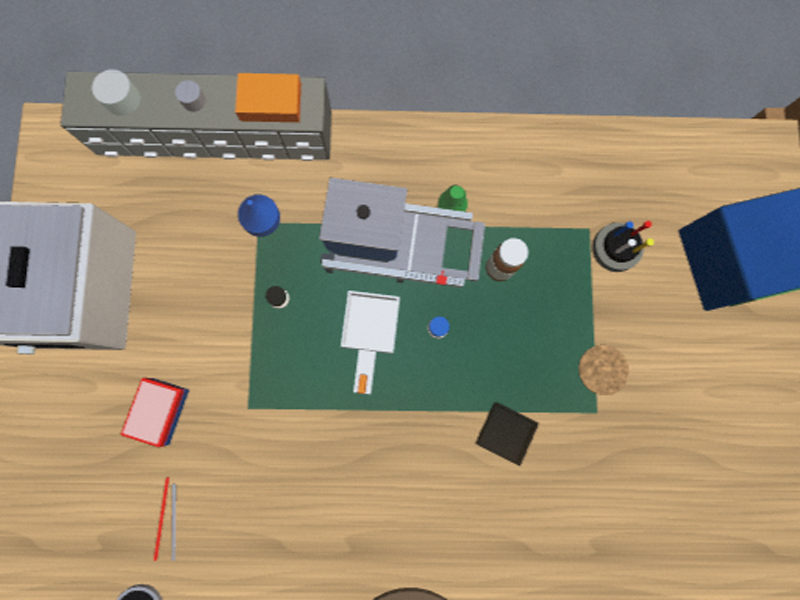

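View pics/side0.png

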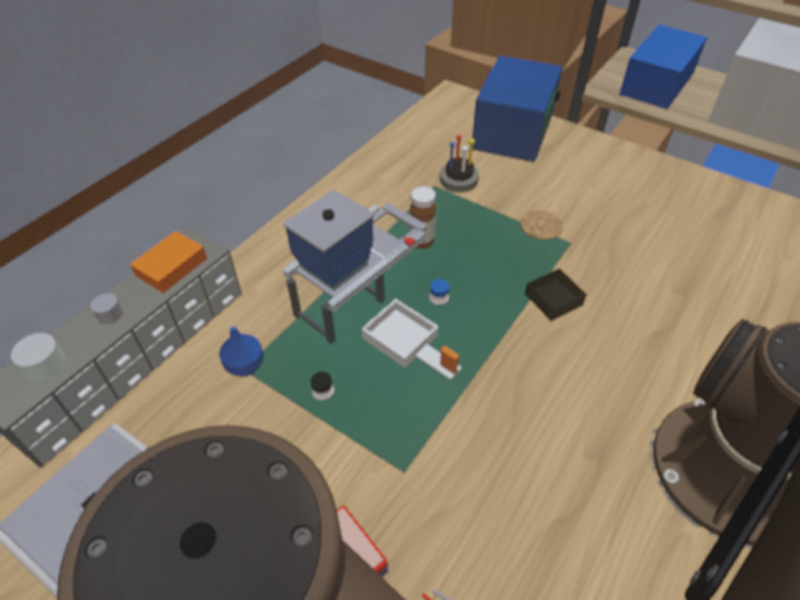

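The top view shows (800x600 pixels) the hopper lid at (365,215), gate hole (459,248), red pointer (442,279), jar cap (515,248), tray pan (370,322), orange fin (362,383), coaster (604,369), and pot_a at (438,327) close to the tray. The side view shows the same layout with the jar just beyond the blade end.

```bash
cat > h.py <<'E'
import cv2,numpy as np,pickle
def ray(s,u,v,z):
    K=np.array(s["intrinsics"]);T=np.array(s["world_from_camera"])
    d=T[:3,:3]@np.linalg.inv(K)@[u,v,1]; o=T[:3,3]
    return o+d*(z-o[2])/d[2]
def big(u,v): return (u+.5)/1.5625-.5,(v+.5)/1.5625-.5
def comps(s,m,box,amin=6):
    x0,y0,x1,y1=box; k=np.zeros(m.shape,np.uint8); k[y0:y1,x0:x1]=m[y0:y1,x0:x1]
    n,_,st,c=cv2.connectedComponentsWithStats(k)
    return [(st[i].tolist(),c[i]) for i in range(1,n) if st[i,4]>=amin],k
E
python3 - <<'E'
from h import *
s=pickle.load(open("top.pkl","rb"));im=s["color"];hsv=cv2.cvtColor(im,cv2.COLOR_RGB2HSV)
H,S,V=[hsv[...,i].astype(int) for i in range(3)]
def show(n,m,box,z,a=6):
    c,k=comps(s,m,box,a)
    for st,ce in c: print(n,st,ce.round(1),ray(s,*ce,z).round(4))
    return k
show("pointer",((H<8)|(H>172))&(S>150)&(V>120),(270,165,300,190),.118)
show("fin",(H>4)&(H<20)&(S>150)&(V>120),(215,230,250,260),.05)
show("cap",(S<40)&(V>170),(305,145,345,185),.125)
k=show("tray",(S<45)&(V>150),(210,180,262,255),.028,60)
c=max(cv2.findContours(cv2.morphologyEx(k,cv2.MORPH_OPEN,np.ones((15,15),np.uint8)),0,2)[0],key=cv2.contourArea)
r=cv2.minAreaRect(c);print("pan",r,[ray(s,*p,.028).round(4) for p in cv2.boxPoints(r)],ray(s,*r[0],.028))
k=show("lid",(S<60)&(V>110)&(V<190),(200,105,265,165),.224,100)
g=((H<25)&(H>5)&(S>60)&(V>60)).astype(int)
k=show("bluecap",(H>100)&(H<125)&(S>130),(265,195,295,225),.034)
# gate: big-pixel readings
for n,u,v,z in [("lidA",330,178,.224),("lidB",409,187,.224),("lidC",402,250,.224),("lidD",321,242,.224),("knob",363,212,.236),("holeTL",449,225,.106),("holeTR",475,228,.106),("holeBR",470,276,.106),("holeBL",444,272,.106),("railend-x",464,282,.112),("coaster",604,369,.005),("coL",579.5,369,.005),("coR",629,369,.005),("cap",515,248,.125)]:
    print(n,ray(s,*big(u,v),z).round(4))
a=im[105:195,195:350];b=im[205:265,360:410]
cv2.imwrite("pics/c1.png",cv2.resize(a[:,:,::-1],None,fx=5,fy=5,interpolation=cv2.INTER_CUBIC))
E
```

```text
pointer [280, 176, 6, 6, 28] [282.2 178.8] [ 0.6241 -0.0405  0.118 ]
fin [230, 240, 5, 12, 46] [231.7 245.5] [0.4558 0.0868 0.05  ]
cap [320, 153, 18, 17, 247] [328.6 160.8] [ 0.6713 -0.1579  0.125 ]
tray [218, 186, 38, 66, 1472] [236.1 211.2] [0.5493 0.0779 0.028 ]
pan ((236.5, 207.0), (34.0, 33.0), 90.0) [array([0.6076, 0.1236, 0.028 ]), array([0.6091, 0.0322, 0.028 ]), array([0.5149, 0.0309, 0.028 ]), array([0.5136, 0.1209, 0.028 ])] [0.56095446 0.07693518 0.028     ]
lid [204, 114, 61, 51, 2226] [234.9 137.9] [0.6956 0.0772 0.224 ]
bluecap [275, 203, 13, 12, 128] [280.9 208.4] [ 0.5583 -0.0447  0.034 ]
lidA [0.7521 0.1332 0.224 ]
lidB [0.7405 0.0171 0.224 ]
lidC [0.6453 0.0262 0.224 ]
lidD [0.6551 0.143  0.224 ]
knob [0.6972 0.083  0.236 ]
holeTL [ 0.7198 -0.0545  0.106 ]
holeTR [ 0.7154 -0.0981  0.106 ]
holeBR [ 0.6334 -0.0891  0.106 ]
holeBL [ 0.6394 -0.0461  0.106 ]
railend-x [ 0.6219 -0.0783  0.112 ]
coaster [ 0.4882 -0.3437  0.005 ]
coL [ 0.4877 -0.2994  0.005 ]
coR [ 0.4889 -0.3889  0.005 ]
cap [ 0.6772 -0.1602  0.125 ]
```

View pics/c1.png

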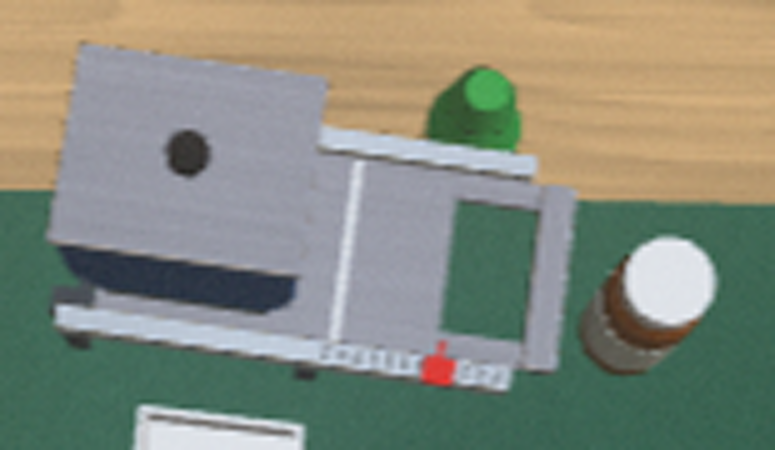

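The crop shows the gate hole centred at about (489,270), white line ending at (335,338), pointer at (441,345) and jar cap at (670,281), all in crop pixels. The hopper yaw is about -0.10. I'll rotate, rise and travel over towards the jar.

>>> send_rows(deltas=[[[0,0,-1],[0,0,1],-1],[[0,0,-1],[0,0,1],-1],[[0,0,-1],[0,0,1],-1],[[0,0,0],[0,0,1],-1],[[0,0,0],[0,0,1],-1],[[0,0,0],[0,0,1],-1],[[0,0,0],[0,0,1],-1],[[0,0,0],[0,0,1],-1],[[0,0,0],[0,0,1],-1],[[0,0,0],[0,0,1],-1]])

```text
t: 1.35
tcp_pos: [0.2738, 0.6167, 0.2993]
tool_rot: [0.0, 0.758, -0.652, 0.0]
wrist_force: [-0.3, 0.4, 0.4]
opening: 0.997
grasp_force: 0.0
```

>>> send_rows(deltas=[[[0,0,0],[0,0,0.84],-1],[[0,0,0],[0,0,0.84],-1],[[0,0,0],[0,0,0.84],-1],[[0.98,-0.7,0],[0,0,0],-1],[[0.98,-0.7,0],[0,0,0],-1],[[0.98,-0.7,0],[0,0,0],-1],[[0.98,-0.7,0],[0,0,0],-1],[[0.98,-0.7,0],[0,0,0],-1],[[0.98,-0.7,0],[0,0,0],-1],[[0.98,-0.7,0],[0,0,0],-1]])

```text
t: 2.6
tcp_pos: [0.3796, 0.4324, 0.2999]
tool_rot: [0.0, -0.671, 0.741, 0.0]
wrist_force: [-0.0, 0.3, -0.8]
opening: 0.999
grasp_force: 0.0
```

```bash
cat >> h.py <<'E'
def tri(a,pa,b,pb):
    A=[];B=[]
    P=[]
    for s,p in((a,pa),(b,pb)):
        P.append(np.array(s["intrinsics"])@np.linalg.inv(np.array(s["world_from_camera"]))[:3])
    X=cv2.triangulatePoints(P[0],P[1],np.array(pa,float).reshape(2,1),np.array(pb,float).reshape(2,1)).ravel()
    return X[:3]/X[3]
E
python3 - <<'E'
from h import *
from bench import read_state
t=pickle.load(open("top.pkl","rb"));s=pickle.load(open("side.pkl","rb"))
R=read_state();print(R["t"],R["tcp_pos"],R["tool_rot"],R["joint_positions"])
cp=lambda x,y:((x+.5)/5-.5+195,(y+.5)/5-.5+105)
def T(n,c,b): print(n,tri(t,cp(*c),s,big(*b)).round(4))
T("knobtop",(188,150),(328,213)); T("cap",(670,281),(423,193)); T("pointer",(438,368),(410,241))
for n,c,z in [("hTL",(455,200),.106),("hTR",(540,208),.106),("hBR",(523,342),.106),("hBL",(440,333),.106),("lineT",(357,163),.106),("lineB",(335,338),.106),("endT",(576,190),.111),("endB",(556,371),.111),("ptip",(441,343),.116),("railA",(513,372),.112),("railB",(537,157),.112)]:
    print(n,ray(t,*cp(*c),z).round(4))
# side masks
im=s["color"];hsv=cv2.cvtColor(im,cv2.COLOR_RGB2HSV);H,S,V=[hsv[...,i].astype(int) for i in range(3)]
for n,m,box,z in [("ptr",((H<8)|(H>172))&(S>150)&(V>100),(250,145,275,165),.115),("cap",(S<45)&(V>150),(258,115,285,135),.118),("fin",(H>4)&(H<20)&(S>150)&(V>100),(275,215,300,240),.025),
 ("coaster",(S>60)&(H<25)&(V>50),(325,130,368,156),.005)]:
    for st,ce in comps(s,m,box,12)[0]: print(n,st,ce.round(1),ray(s,*ce,z).round(4))
print("driver",ray(t,*big(618,246),.044),"box",ray(t,*big(507,433),.03),"bell",ray(t,*big(455,190),.07))
E
```

```text
2.6 [0.37961899 0.43239745 0.29993996] [ 9.15186758e-05 -6.71161549e-01  7.41311111e-01  6.86890503e-05] [ 1.19011414e+00  1.55066865e-01 -9.22532698e-02 -4.44673242e-05
 -1.32325143e+00 -1.28935044e+00]
knobtop [0.6995 0.0827 0.2328]
cap [ 0.6703 -0.1578  0.1267]
pointer [ 0.6242 -0.0417  0.1147]
hTL [ 0.7176 -0.0504  0.106 ]
hTR [ 0.7141 -0.0949  0.106 ]
hBR [ 0.6424 -0.0855  0.106 ]
hBL [ 0.6464 -0.0426  0.106 ]
lineT [0.7367 0.001  0.106 ]
lineB [0.6429 0.0116 0.106 ]
endT [ 0.7226 -0.113   0.111 ]
endB [ 0.6264 -0.1016  0.111 ]
ptip [ 0.639  -0.0421  0.116 ]
railA [ 0.6253 -0.0794  0.112 ]
railB [ 0.7398 -0.0926  0.112 ]
ptr [260, 153, 5, 4, 14] [261.7 154.1] [ 0.6232 -0.0409  0.115 ]
cap [263, 119, 16, 11, 140] [270.4 123.9] [ 0.6744 -0.1645  0.118 ]
fin [283, 222, 10, 16, 109] [287.1 229.2] [0.4569 0.0835 0.025 ]
coaster [325, 130, 43, 26, 858] [348.8 140.2] [ 0.4846 -0.3592  0.005 ]
driver [ 0.70539913 -0.36376589  0.044     ] box [ 0.37597728 -0.16173627  0.03      ] bell [ 0.79459986 -0.06911962  0.07      ]
```

>>> send_rows(deltas=[[[0.97,-0.606,0],[0,0,0],-1],[[0.97,-0.606,0],[0,0,0],-1],[[0.97,-0.606,0],[0,0,0],-1],[[0.97,-0.606,0],[0,0,0],-1],[[0.97,-0.606,0],[0,0,0],-1],[[0.97,-0.606,0],[0,0,0],-1],[[0.97,-0.606,0],[0,0,0],-1],[[0.97,-0.606,0],[0,0,0],-1],[[0.97,-0.606,0],[0,0,0],-1],[[0.97,-0.606,0],[0,0,0],-1]])

```text
t: 3.85
tcp_pos: [0.5058, 0.1761, 0.3]
tool_rot: [0.0, -0.671, 0.741, 0.0]
wrist_force: [-0.3, 0.2, 0.4]
opening: 0.999
grasp_force: 0.0
```

>>> send_rows(deltas=[[[0.97,-0.606,0],[0,0,0],-1],[[0.97,-0.606,0],[0,0,0],-1],[[0.97,-0.606,0],[0,0,0],-1],[[0.97,-0.606,0],[0,0,0],-1],[[0.97,-0.606,0],[0,0,0],-1],[[0.97,-0.606,0],[0,0,0],-1],[[0.97,-0.606,0],[0,0,0],-1],[[0.97,-0.606,0],[0,0,0],-1],[[0.97,-0.606,0],[0,0,0],-1],[[0.97,-0.606,0],[0,0,0],-1]])

```text
t: 5.1
tcp_pos: [0.6323, -0.0802, 0.2999]
tool_rot: [0.0, -0.671, 0.741, -0.0]
wrist_force: [0.4, 0.5, 0.1]
opening: 1.0
grasp_force: 0.0
```

>>> send_rows(deltas=[[[0.97,-0.606,0],[0,0,0],-1],[[0.97,-0.606,0],[0,0,0],-1],[[0.97,-0.606,0],[0,0,0],-1],[[0,0,1],[0,0,0],-1],[[0,0,1],[0,0,0],-1],[[0,0,1],[0,0,0],-1],[[0,0,0.6],[0,0,0],-1],[[0,0,0.6],[0,0,0],-1],[[0,0,0],[0,0,0],-1],[[0,0,0],[0,0,0],-1]])

```text
t: 6.35
tcp_pos: [0.6709, -0.1554, 0.1958]
tool_rot: [0.0, -0.671, 0.741, -0.001]
wrist_force: [0.6, -0.2, 0.4]
opening: 1.004
grasp_force: 0.0
```

>>> send_rows(deltas=[[[0.1,0,0.8],[0,0,0],-1],[[0,0,0.8],[0,0,0],-1],[[0,0,0.8],[0,0,0],-1],[[0,0,0.8],[0,0,0],-1],[[0,0,0.8],[0,0,0],-1],[[0,0,0],[0,0,0],-1],[[0,0,0],[0,0,0],0.6],[[0,0,0],[0,0,0],0.6],[[0,0,0],[0,0,0],0.6],[[0,0,0],[0,0,0],0.6]], newtons=20)

```text
t: 7.6
tcp_pos: [0.6703, -0.1578, 0.0953]
tool_rot: [0.0, -0.671, 0.741, -0.0]
wrist_force: [-0.0, -0.5, 0.1]
opening: 0.607
grasp_force: 0.0
```

>>> send_rows(deltas=[[[0,0,0],[0,0,0],0.6],[[0,0,0],[0,0,0],0.6],[[0,0,-0.3],[0,0,0],0.6],[[0,0,-0.6],[0,0,0],0.6],[[0,0,-0.6],[0,0,0],0.6],[[0,0,0],[0,0,0],0.6],[[0,0,0],[0,0,0],0.6],[[0,0,0],[0,0,0],0.6],[[0,0,0],[0,0,0],0.6],[[0,0,0],[0,0,0],0.6]])

```text
t: 8.85
tcp_pos: [0.6701, -0.1578, 0.132]
tool_rot: [-0.0, -0.671, 0.741, 0.0]
wrist_force: [-0.1, -0.1, -3.7]
opening: 0.53
grasp_force: 17.1
```

Run:
```python
from bench import *
import cv2,numpy as np
a=snapshot("side")["color"][60:210,200:400];b=snapshot("top")["color"][90:240,220:420]
cv2.imwrite("pics/a1.png",cv2.resize(np.hstack([a,b])[:,:,::-1],(800,300),interpolation=cv2.INTER_CUBIC))
s=read_state();print(s["tcp_pos"],s["opening"],s["grasp_force"],s["wrist_force"])
```

```text
[ 0.67018177 -0.15778648  0.13217545] 0.5292594256344928 17.05287699121982 [-1.70034285  0.62553114 -3.92541024]
```

View pics/a1.png

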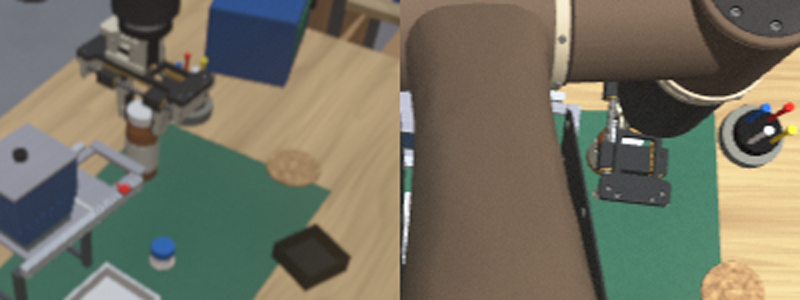

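The picture shows the jar upright between the fingers, clear of the bench, with the coaster free at side-crop (293,167).

>>> send_rows(deltas=[[[0.4,0.3,0],[0,0,0],0.6],[[0.8,0.65,0],[0,0,0],0.6],[[0.95,0.76,0],[0,0,0],0.6],[[0.95,0.76,0],[0,0,0],0.6],[[0.95,0.76,0],[0,0,0],0.6],[[0.95,0.76,0],[0,0,0],0.6],[[0.95,0.76,0],[0,0,0],0.6],[[0.95,0.76,0],[0,0,0],0.6],[[0.8,0.65,0],[0,0,0],0.6],[[0.43,0.35,0],[0,0,0],0.6]])

```text
t: 10.2
tcp_pos: [0.4859, -0.3456, 0.1327]
tool_rot: [0.0, -0.671, 0.742, -0.0]
wrist_force: [0.2, -0.8, -4.8]
opening: 0.526
grasp_force: 17.1
```

Run:
```python
from bench import *
import cv2,numpy as np
from h import *
s=snapshot("side");a=s["color"][60:210,280:430];t=snapshot("top");b=t["color"][150:300,320:470]
cv2.imwrite("pics/a2.png",cv2.resize(np.hstack([a,b])[:,:,::-1],(800,400),interpolation=cv2.INTER_CUBIC))
s=read_state();print(s["t"],s["tcp_pos"],s["opening"],s["grasp_force"],s["wrist_force"])
```

```text
10.3 [ 0.48646029 -0.345333    0.13266363] 0.533137782660008 17.227456503314897 [-0.48709554 -0.18605651 -4.35622151]
```

View pics/a2.png

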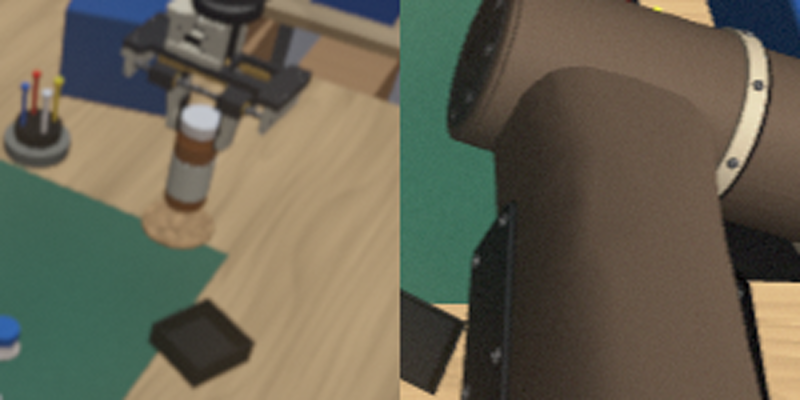

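The jar hangs directly over the coaster (side-crop 180,220). Lowering it now.

>>> send_rows(deltas=[[[-0.05,-0.06,0.4],[0,0,0],0.6],[[0,0,0.4],[0,0,0],0.6],[[0,0,0.24],[0,0,0],0.6],[[0,0,0.14],[0,0,0],0.6],[[0,0,0.06],[0,0,0],0.6],[[0,0,0.04],[0,0,0],0.6],[[0,0,0],[0,0,0],0.6],[[0,0,0],[0,0,0],0.6],[[0,0,0],[0,0,0],0.6],[[0,0,0],[0,0,0],0.6]])

```text
t: 11.55
tcp_pos: [0.4898, -0.3429, 0.1005]
tool_rot: [0.0, -0.671, 0.741, -0.0]
wrist_force: [-0.4, -0.1, -3.5]
opening: 0.532
grasp_force: 17.2
```

>>> send_rows(deltas=[[[0.04,0.04,0.04],[0,0,0],0.6],[[0,0,0.02],[0,0,0],0.6],[[0,0,0],[0,0,0],0.6],[[0,0,0],[0,0,0],-0.3],[[0,0,0],[0,0,0],-1],[[0,0,0],[0,0,0],-1],[[0,0,0],[0,0,0],-1],[[0,0,-0.4],[0,0,0],-1],[[0,0,-1],[0,0,0],-1],[[0,0,-1],[0,0,0],-1]])

```text
t: 12.8
tcp_pos: [0.4887, -0.3439, 0.1601]
tool_rot: [-0.0, -0.671, 0.741, -0.0]
wrist_force: [0.2, 0.5, -0.4]
opening: 0.998
grasp_force: 0.0
```

>>> send_rows(deltas=[[[0,0,-1],[0,0,-1],-1],[[0,0,-1],[0,0,-1],-1],[[0,0,-1],[0,0,-1],-1],[[0,0,-1],[0,0,-1],-1],[[0,0,0],[0,0,-1],-1],[[0,0,0],[0,0,-1],-1],[[0,0,0],[0,0,-1],-1],[[0,0,0],[0,0,-1],-1],[[0,0,0],[0,0,-1],-1],[[0,0,0],[0,0,-1],-1]])

```text
t: 14.05
tcp_pos: [0.4886, -0.3438, 0.2597]
tool_rot: [0.0, 0.945, -0.327, 0.0]
wrist_force: [-1.1, 0.4, 0.9]
opening: 1.002
grasp_force: 0.0
```

Run:
```python
from bench import *
import cv2,numpy as np
from h import *
s=snapshot("side");a=s["color"][60:210,280:430];t=snapshot("top");b=t["color"][150:300,320:470]
pickle.dump(s,open("side1.pkl","wb"))
cv2.imwrite("pics/a3.png",cv2.resize(np.hstack([a,b])[:,:,::-1],(800,400),interpolation=cv2.INTER_CUBIC))
s=read_state();print(s["t"],s["tcp_pos"],s["tool_rot"],s["opening"],s["joint_positions"])
```

```text
14.15 [ 0.48867088 -0.34378931  0.2595961 ] [ 2.68533299e-05  9.44648700e-01 -3.28083419e-01  3.19853838e-04] 1.0014688459332377 [-2.86230117e-01  2.11283968e-01 -1.12963858e-01  8.90239479e-05
 -1.24591211e+00  1.18845006e+00]
```

View pics/a3.png

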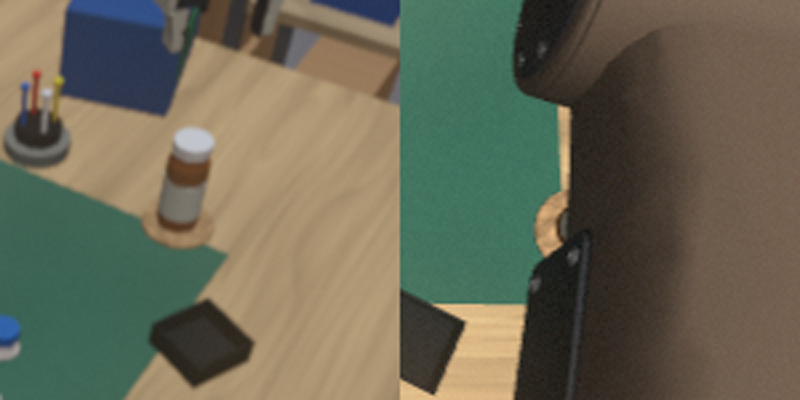

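The jar stands upright on the coaster with margin all round. Now over to the tray's fin.

>>> send_rows(deltas=[[[0,0,0],[0,0,-0.936],-1],[[0,0,0],[0,0,-0.936],-1],[[0,0,0],[0,0,-0.936],-1],[[0,0,0],[0,0,-0.936],-1],[[0,0,0],[0,0,-0.936],-1],[[0,0,0],[0,0,-0.936],-1],[[-0.2,-1,0],[0,0,0],-1],[[-0.2,-1,0],[0,0,0],-1],[[-0.2,-1,0],[0,0,0],-1],[[-0.2,-1,0],[0,0,0],-1]])

```text
t: 15.4
tcp_pos: [0.4795, -0.2415, 0.2594]
tool_rot: [0.0, 0.998, -0.055, 0.0]
wrist_force: [0.7, 0.4, 0.2]
opening: 0.998
grasp_force: 0.0
```

>>> send_rows(deltas=[[[-0.2,-1,0],[0,0,0],-1],[[-0.2,-1,0],[0,0,0],-1],[[-0.2,-1,0],[0,0,0],-1],[[-0.2,-1,0],[0,0,0],-1],[[-0.2,-1,0],[0,0,0],-1],[[-0.2,-1,0],[0,0,0],-1],[[-0.2,-1,0],[0,0,0],-1],[[-0.2,-1,0],[0,0,0],-1],[[-0.2,-1,0],[0,0,0],-1],[[-0.2,-1,0],[0,0,0],-1]])

```text
t: 16.65
tcp_pos: [0.4568, 0.0125, 0.2594]
tool_rot: [-0.0, 0.998, -0.055, 0.0]
wrist_force: [-0.0, -0.3, 0.4]
opening: 1.002
grasp_force: 0.0
```

>>> send_rows(deltas=[[[-0.2,-1,0],[0,0,0],-1],[[-0.2,-1,0],[0,0,0],-1],[[-0.14,-0.97,0],[0,0,0],-1],[[0,0,1],[0,0,0],-1],[[0,0,1],[0,0,0],-1],[[0,0,1],[0,0,0],-1],[[0,0,1],[0,0,0],-1],[[0,0,1],[0,0,0],-1],[[0,0,1],[0,0,0],-1],[[0,0,0],[0,0,0],-1]])

```text
t: 17.9
tcp_pos: [0.4505, 0.0864, 0.1079]
tool_rot: [0.001, 0.998, -0.055, -0.001]
wrist_force: [-0.3, -0.3, 0.6]
opening: 1.001
grasp_force: 0.0
```

Run:
```python
from bench import *
import cv2,numpy as np
from h import *
s=snapshot("side");a=s["color"][140:290,200:400];t=snapshot("top");b=t["color"][110:260,140:340]
cv2.imwrite("pics/a4.png",cv2.resize(np.hstack([a,b])[:,:,::-1],(800,300),interpolation=cv2.INTER_CUBIC))
s=read_state();print(s["t"],s["tcp_pos"],s["tool_rot"],s["opening"],s["joint_positions"])
```

```text
18.0 [0.45198331 0.0871666  0.10975419] [-2.84962553e-05  9.98512869e-01 -5.45154841e-02  3.33841849e-04] 0.9982488157874677 [ 6.20636596e-01  1.17572827e-01 -6.05680890e-01  4.97591291e-04
 -8.46985858e-01  8.40745255e-01]
```

View pics/a4.png

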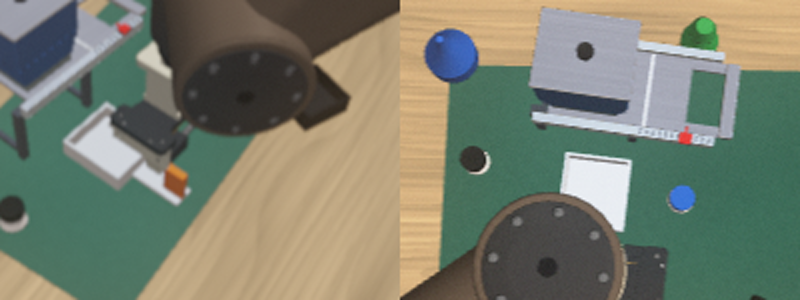

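The gripper is above the fin with the hopper path free. I'll descend and grip the fin.

>>> send_rows(deltas=[[[0,0,0.8],[0,0,0],-1],[[0,0,0.8],[0,0,0],-1],[[0,0,0.8],[0,0,0],-1],[[0,0,0.4],[0,0,0],-1],[[0,0,0.23],[0,0,0],-1],[[0,0,0],[0,0,0],0.5],[[0,0,0],[0,0,0],1],[[0,0,0],[0,0,0],1],[[0,0,0],[0,0,0],1],[[0,0,0],[0,0,0],1]], newtons=25)

```text
t: 19.25
tcp_pos: [0.4516, 0.0871, 0.0332]
tool_rot: [-0.0, 0.999, -0.054, 0.0]
wrist_force: [-0.4, 0.3, -0.4]
opening: 0.49
grasp_force: 0.0
```

>>> send_rows(deltas=[[[0,0,0],[0,0,0],1],[[0,0,0],[0,0,0],1],[[0,0,0],[0,0,0],1],[[0,0,0],[0,0,0],1],[[0,0,0],[0,0,0],1],[[0,0,0],[0,0,0],1],[[0,0,0],[0,0,0],1],[[0,0,0],[0,0,0],1],[[0,0,0],[0,0,0],1],[[0,0,0],[0,0,0],1]])

```text
t: 20.5
tcp_pos: [0.4515, 0.087, 0.0331]
tool_rot: [-0.0, 0.999, -0.054, 0.0]
wrist_force: [1.2, 1.0, -0.8]
opening: 0.133
grasp_force: 25.0
```

```bash
cat > m.py <<'E'
from bench import *
from h import *
t=snapshot("top");im=t["color"];hsv=cv2.cvtColor(im,cv2.COLOR_RGB2HSV);H,S,V=[hsv[...,i].astype(int) for i in range(3)]
s=read_state();print(s["t"],s["tcp_pos"],s["tool_rot"],s["opening"],s["grasp_force"],s["wrist_force"])
c,k=comps(t,(S<45)&(V>170),(210,160,262,235),60)
for st,ce in c: print(st)
# rim edges: right side column per row, top row per col
for v in range(186,222,5):
    u=np.where(k[v])[0]; 
    if len(u): print(v,[ray(t,x,v,.028).round(4)[:2].tolist() for x in (u[0]-.5,u[-1]+.5)])
for u in range(222,256,6):
    v=np.where(k[:,u])[0]
    if len(v): print("top",u,v[0],ray(t,u,v[0]-.5,.028).round(4)[:2].tolist())
E
python3 m.py
```

```text
20.55 [0.45152437 0.08702524 0.03311481] [-1.56936464e-05  9.98538262e-01 -5.40493919e-02  4.25632886e-05] 0.13707027081924245 24.989365339279175 [ 0.60807617  1.33356589 -1.13015516]
[210, 160, 52, 18, 459]
[219, 186, 37, 40, 992]
186 [[0.619, 0.117], [0.6192, 0.1059]]
191 [[0.6049, 0.1193], [0.6064, 0.0252]]
196 [[0.5909, 0.1217], [0.5923, 0.0278]]
201 [[0.5769, 0.1213], [0.5784, 0.0276]]
206 [[0.563, 0.1237], [0.5644, 0.0302]]
211 [[0.5492, 0.126], [0.5506, 0.03]]
216 [[0.5361, 0.0819], [0.5368, 0.0326]]
221 [[0.5226, 0.0625], [0.5231, 0.0324]]
top 222 165 [0.6801, 0.12]
top 228 166 [0.6775, 0.1032]
top 234 167 [0.675, 0.0863]
top 240 167 [0.6753, 0.0695]
top 246 168 [0.6727, 0.0527]
top 252 167 [0.6758, 0.0359]
```

>>> send_rows(deltas=[[[0.1,-0.3,0],[0,0,0],1],[[0.2,-0.3,0],[0,0,0],1],[[0.3,-0.165,0],[0,0,0],1],[[0.5,0,0],[0,0,0],1],[[0.4,0,0],[0,0,0],1],[[0,0,0],[0,0,0],1],[[0,0,0],[0,0,0],1],[[0,0,0],[0,0,0],1],[[0,0,0],[0,0,0],1],[[0,0,0],[0,0,0],1]])

```text
t: 21.8
tcp_pos: [0.4907, 0.1021, 0.0331]
tool_rot: [-0.0, 0.999, -0.054, -0.0]
wrist_force: [0.1, -0.3, -1.2]
opening: 0.131
grasp_force: 25.0
```

```bash
python3 m.py
python3 - <<'E'
from h import *
from bench import snapshot
t0=pickle.load(open("top.pkl","rb"))
for c in((78,343),(306,376)):
    print("leg",ray(t0,(c[0]+.5)/5-.5+195,(c[1]+.5)/5-.5+105,0).round(4))
a=snapshot("side")["color"][110:240,170:330];b=snapshot("top")["color"][105:235,190:350]
cv2.imwrite("pics/a5.png",cv2.resize(np.hstack([a,b])[:,:,::-1],(800,325),interpolation=cv2.INTER_CUBIC))
E
```

```text
21.85 [0.49067082 0.10203461 0.03307016] [ 2.75923830e-06  9.98540803e-01 -5.40024078e-02 -7.06178439e-05] 0.13156296822498806 24.998075366020203 [ 0.45609231 -0.08651651 -0.92752282]
[210, 160, 52, 18, 460]
[216, 173, 35, 38, 701]
186 [[0.6187, 0.1363], [0.6202, 0.0421]]
191 [[0.6051, 0.1055], [0.6061, 0.0418]]
196 [[0.5914, 0.0886], [0.5921, 0.0444]]
201 [[0.5776, 0.0773], [0.5781, 0.0469]]
206 [[0.5638, 0.0687], [0.5642, 0.0467]]
216 [[0.5364, 0.06], [0.5364, 0.0572]]
221 [[0.5227, 0.057], [0.5228, 0.0543]]
top 222 165 [0.6801, 0.12]
top 228 166 [0.6775, 0.1032]
top 234 167 [0.675, 0.0863]
top 240 167 [0.6753, 0.0695]
top 246 168 [0.6727, 0.0527]
top 252 167 [0.6758, 0.0359]
leg [0.6607 0.1553 0.    ]
leg [0.6435 0.0242 0.    ]
```

View pics/a5.png

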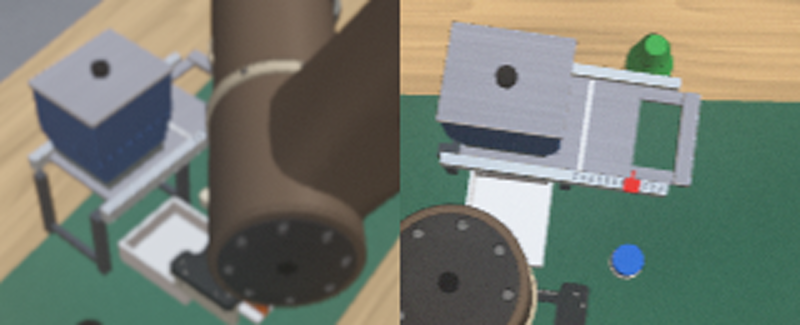

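The tray is in line: its pan edges are centred between the legs (feet at about (450,150) and (565,187) in the right crop). I'll push it straight in.

>>> send_rows(deltas=[[[0.3,-0.04,0],[0,0,0],1],[[0.5,-0.04,0],[0,0,0],1],[[0.5,0,0],[0,0,0],1],[[0.5,0,0],[0,0,0],1],[[0.5,0,0],[0,0,0],1],[[0.5,0,0],[0,0,0],1],[[0.5,0,0],[0,0,0],1],[[0.35,0,0],[0,0,0],1],[[0.2,0,0],[0,0,0],1],[[0,0,0],[0,0,0],1]])

```text
t: 23.2
tcp_pos: [0.5873, 0.0931, 0.0331]
tool_rot: [0.0, 0.999, -0.054, -0.0]
wrist_force: [-1.0, -2.2, 3.1]
opening: 0.133
grasp_force: 25.0
```

Run:
```python
from h import *
from bench import *
s=read_state();print(s["t"],s["tcp_pos"],s["tool_rot"],s["opening"],s["grasp_force"],s["wrist_force"])
p=s["tcp_pos"][:2]+.113*np.array([.9942,-.108])+.0017*np.array([.108,.9942]);d=p-[.699,.083]
print("pan in hopper",d@[.9943,-.107],d@[.107,.9943])
```

```text
23.2 [0.58725698 0.09314658 0.03306816] [ 1.95515197e-04  9.98527672e-01 -5.42443257e-02 -5.58098196e-05] 0.13292876576645052 25.001734793186188 [-1.04512463 -2.23738439  3.08893866]
pan in hopper 0.0008199988053651374 -0.000281168775762207
```

>>> send_rows(deltas=[[[0,0,0],[0,0,0],0.3],[[0,0,0],[0,0,0],0],[[0,0,0],[0,0,0],0],[[0,0,-0.3],[0,0,0],0],[[0,0,-1],[0,0,0],0],[[-0.2,0,-1],[0,0,0],0],[[-0.3,0,-1],[0,0,0],0],[[-0.3,0,-1],[0,0,0],0],[[0,0,-1],[0,0,0],0],[[0,0,-1],[0,0,0],0]])

```text
t: 24.45
tcp_pos: [0.5668, 0.0958, 0.1923]
tool_rot: [-0.0, 0.999, -0.054, 0.0]
wrist_force: [0.4, 0.2, -0.4]
opening: 0.499
grasp_force: 0.0
```

>>> send_rows(deltas=[[[0,0,-1],[0,0,0],0],[[0,0,-1],[0,0,0],0],[[0.4,1,-1],[0,0,0],0],[[0.65,1,0],[0,0,0],0],[[0.8,1,0],[0,0,0],0],[[0.8,1,0],[0,0,0],0],[[0.8,1,0],[0,0,0],0],[[0.8,1,0],[0,0,0],0],[[0.7,1,0],[0,0,0],0],[[0.25,0.25,0],[0,0,0],0]])

```text
t: 25.7
tcp_pos: [0.6769, -0.1, 0.2656]
tool_rot: [0.0, 0.998, -0.055, -0.0]
wrist_force: [-0.1, 0.7, -0.1]
opening: 0.499
grasp_force: 0.0
```

Run:
```python
from h import *
from bench import *
s=read_state();print(s["t"],s["tcp_pos"],s["tool_rot"],s["opening"],s["joint_positions"])
s=snapshot("side");t=snapshot("top");pickle.dump((s,t),open("g.pkl","wb"))
a=s["color"][90:250,170:330];b=t["color"][105:265,190:350]
cv2.imwrite("pics/a6.png",cv2.resize(np.hstack([a,b])[:,:,::-1],(800,400),interpolation=cv2.INTER_CUBIC))
```

```text
25.7 [ 0.67685798 -0.10001144  0.26564597] [ 1.04573421e-04  9.98492705e-01 -5.48844202e-02 -8.78550001e-05] 0.49936405959094055 [ 1.37534563e-01  3.53808894e-01  9.69319620e-02  1.77493704e-04
 -1.31413187e+00  1.32339266e+00]
```

View pics/a6.png

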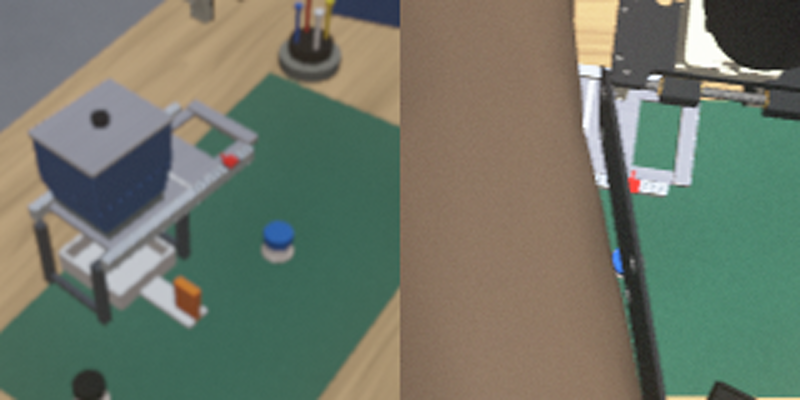

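The side crop shows the tray lying flat between the legs, with the fin at (187,298) and the gripper clear above the bar. I'll check the tray relative to the leg feet in this view.

Run:
```python
from h import *
s,t=pickle.load(open("g.pkl","rb"))
sc=lambda u,v:((u+.5)/2.5-.5+170,(v+.5)/2.5-.5+90)
o=np.array([.699,.083]);R=np.array([[.9943,-.107],[.107,.9943]])
for n,p,z in [("leg-x+y",(103,321),0),("leg+x+y",(47,281),0),("leg-x-y",(183,259),0),("fintop",(187,282),.05),("pan-x+y rim",(122,291),.028),("pan+x+y rim",(62,243),.028),("pan-x-y rim",(177,258),.028)]:
    w=ray(s,*sc(*p),z)[:2];print(n,w.round(4),"hopper",(R@(w-o)).round(4))
hsv=cv2.cvtColor(s["color"],cv2.COLOR_RGB2HSV);H,S,V=[hsv[...,i].astype(int) for i in range(3)]
for st,ce in comps(s,(H>4)&(H<20)&(S>150)&(V>100),(235,190,260,225),12)[0]:
    w=ray(s,*ce,.025)[:2];print("fin",st,w,(R@(w-o)).round(4))
```

```text
leg-x+y [0.6631 0.1554] hopper [-0.0435  0.0682]
leg+x+y [0.7542 0.1463] hopper [0.0481 0.0689]
leg-x-y [0.6427 0.0292] hopper [-0.0502 -0.0595]
fintop [0.5926 0.0887] hopper [-0.1064 -0.0057]
pan-x+y rim [0.6564 0.1258] hopper [-0.0469  0.038 ]
pan+x+y rim [0.7593 0.1081] hopper [0.0573 0.0314]
pan-x-y rim [0.6343 0.0513] hopper [-0.0609 -0.0384]
fin [240, 201, 10, 16, 99] [0.59328583 0.08859946] [-0.1057 -0.0057]
```

The tray reads within a few mm of centre. Descending onto the gate's end bar.

>>> send_rows(deltas=[[[0,-0.03,1],[0,0,0],0],[[0,0,1],[0,0,0],0],[[0,0,1],[0,0,0],0],[[0,0,1],[0,0,0],0],[[0,0,0.8],[0,0,0],0],[[0,0,0.3],[0,0,0],0],[[0,0,0.2],[0,0,0],0],[[0,0,0.2],[0,0,0],0],[[0,0,0],[0,0,0],0],[[0,0,0],[0,0,0],0]])

```text
t: 27.05
tcp_pos: [0.6769, -0.0978, 0.1286]
tool_rot: [-0.0, 0.999, -0.054, 0.0]
wrist_force: [-0.4, 0.1, 0.4]
opening: 0.497
grasp_force: 0.0
```

>>> send_rows(deltas=[[[0,0.05,0.1],[0,0,0],0],[[0,0,0.2],[0,0,0],0],[[0,0,0.2],[0,0,0],0],[[0,0,0.2],[0,0,0],0],[[0,0,0.16],[0,0,0],0],[[0,0,0],[0,0,0],0],[[0,0,0],[0,0,0],0.2],[[0,0,0],[0,0,0],0.4],[[0,0,0],[0,0,0],0.5],[[0,0,0],[0,0,0],0.5]], newtons=10)

```text
t: 28.3
tcp_pos: [0.6765, -0.099, 0.1067]
tool_rot: [-0.0, 0.999, -0.054, 0.0]
wrist_force: [-0.8, -0.3, 0.2]
opening: 0.258
grasp_force: 0.0
```

>>> send_rows(deltas=[[[0,0,0],[0,0,0],0.7],[[0,0,0],[0,0,0],0.8],[[0,0,0],[0,0,0],0.9],[[0,0,0],[0,0,0],0.9],[[0,0,0],[0,0,0],0.9],[[0,0,0],[0,0,0],0.9],[[0,0,0],[0,0,0],0.9],[[0,0,0],[0,0,0],0.9],[[0,0,0],[0,0,0],0.9],[[0,0,0],[0,0,0],0.9]], newtons=40)

```text
t: 29.55
tcp_pos: [0.6764, -0.0993, 0.1066]
tool_rot: [0.0, 0.999, -0.054, -0.0]
wrist_force: [-0.7, -5.5, 1.0]
opening: 0.187
grasp_force: 40.0
```

```bash
cat > gate.py <<'E'
from h import *
from bench import *
s=read_state();print(s["t"],s["tcp_pos"],s["opening"],s["grasp_force"],s["wrist_force"])
s=snapshot("side");t=snapshot("top");pickle.dump((s,t),open("g.pkl","wb"))
import sys
a=s["color"][100:190,215:305];b=t["color"][115:205,220:310]
cv2.imwrite("pics/%s.png"%sys.argv[1],cv2.resize(np.hstack([a,b])[:,:,::-1],(800,400),interpolation=cv2.INTER_CUBIC))
E
python3 gate.py b1
```

```text
29.55 [ 0.67641153 -0.09927804  0.10663676] 0.18668565446772428 39.989858865737915 [-0.71140338 -5.52731487  0.95610193]
```

>>> send_rows(deltas=[[[0,0.1,0],[0,0,0],0.9],[[0,0.2,0],[0,0,0],0.9],[[0,0.25,0],[0,0,0],0.9],[[0,0.3,0],[0,0,0],0.9],[[0,0.3,0],[0,0,0],0.9],[[0,0.3,0],[0,0,0],0.9],[[0,0.25,0],[0,0,0],0.9],[[0,0.2,0],[0,0,0],0.9],[[0,0.1,0],[0,0,0],0.9],[[0,0,0],[0,0,0],0.9]])

```text
t: 30.9
tcp_pos: [0.6707, -0.1455, 0.1066]
tool_rot: [-0.002, 0.999, -0.054, -0.0]
wrist_force: [-4.1, 11.1, 5.0]
opening: 0.181
grasp_force: 40.0
```

```bash
python3 gate.py b2
python3 - <<'E'
from h import *
s,t=pickle.load(open("g.pkl","rb"))
y=np.array([.107,.9943])
for n,c,bx in(("top",t,(255,140,300,190)),("side",s,(235,130,285,170))):
    hsv=cv2.cvtColor(c["color"],cv2.COLOR_RGB2HSV);H,S,V=[hsv[...,i].astype(int) for i in range(3)]
    for st,ce in comps(c,((H<8)|(H>172))&(S>140)&(V>90),bx,5)[0]: print(n,"ptr",st,ce.round(1),ray(c,*ce,.116).round(4))
E
```

```text
30.9 [ 0.67071223 -0.14551021  0.10659257] 0.1810385072193875 39.9984347820282 [-4.06391176 11.14614065  4.96871556]
side ptr [260, 153, 5, 4, 15] [261.7 154.3] [ 0.6224 -0.0395  0.116 ]
```

View pics/b2.png

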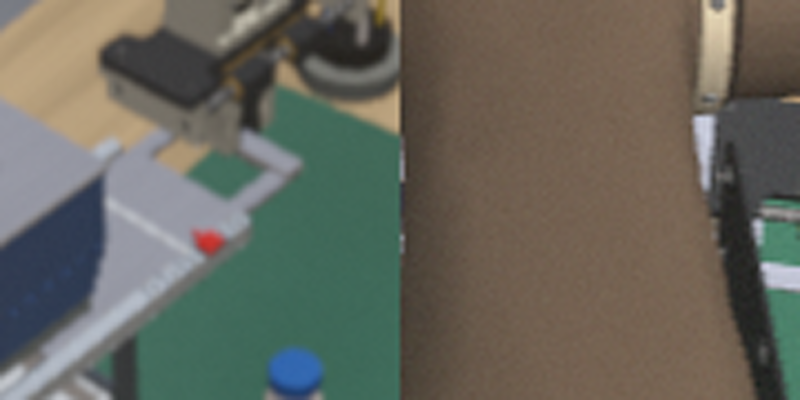

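The side crop shows the white line running from (110,203) to (198,256), just on the hopper side of the red pointer (finger tip 194,233, body 210,243). The rest I'll measure numerically.

```bash
cat > ln.py <<'E'
from h import *
s,t=pickle.load(open("g.pkl","rb"));s0=pickle.load(open("side.pkl","rb"))
yax=np.array([.107,.9943])
sc=lambda u,v:((u+.5)/(400/90)-.5+215,(v+.5)/(400/90)-.5+100)
P=np.array([.6236,-.041])
for n,p,z in [("l0",(110,203),.106),("l1",(155,230.5),.106),("l2",(190,252),.106),("tip",(194,233),.115),("bar end corner",(300,162),.110)]:
    w=ray(s,*sc(*p),z)[:2];print(n,w.round(4),"y rel pointer",((w-P)@yax).round(4))
# brightness-peak line search: for world x stations, scan y on blade plane, project into image
def proj(c,X):
    T=np.linalg.inv(np.array(c["world_from_camera"]));q=(T[:3,:3]@X.T).T+T[:3,3];q=q@np.array(c["intrinsics"]).T;return q[:,:2]/q[:,2:]
def scan(c,name):
    g=cv2.cvtColor(c["color"],cv2.COLOR_RGB2GRAY).astype(np.float32);xax=np.array([.9943,-.107])
    ys=np.arange(-.03,.075,.001);acc=np.zeros(len(ys))
    for a in np.arange(.022,.075,.004):
        W=np.c_[P+a*xax+ys[:,None]*yax,np.full(len(ys),.106)];q=proj(c,W).astype(np.float32)
        acc+=cv2.remap(g,q[:,0].reshape(1,-1),q[:,1].reshape(1,-1),cv2.INTER_LINEAR)[0]
    acc/=14;hp=acc-cv2.GaussianBlur(acc.reshape(1,-1),(0,0),8)[0]
    i=np.argsort(-hp)[:6];print(name,[(round(float(ys[j]),3),round(float(hp[j]),1)) for j in i])
scan(s0,"start side");scan(pickle.load(open("top.pkl","rb")),"start top");scan(s,"now side")
E
python3 ln.py
```

```text
l0 [ 0.7039 -0.0434] y rel pointer 0.0062
l1 [ 0.664  -0.0383] y rel pointer 0.007
l2 [ 0.6337 -0.0344] y rel pointer 0.0076
tip [ 0.6362 -0.0426] y rel pointer -0.0002
bar end corner [ 0.6196 -0.1448] y rel pointer -0.1036
start side [(0.054, 9.2), (0.053, 8.6), (0.055, 8.0), (0.006, 7.7), (0.007, 7.6), (0.052, 7.6)]
start top [(0.054, 37.2), (0.055, 36.6), (0.053, 30.5), (0.056, 27.4), (0.052, 19.6), (0.005, 18.3)]
now side [(0.007, 15.6), (0.008, 15.0), (0.006, 14.7), (0.009, 13.2), (0.005, 12.2), (0.01, 10.4)]
```

>>> send_rows(deltas=[[[0,0.08,0],[0,0,0],0.9],[[0,0.1,0],[0,0,0],0.9],[[0,0.1,0],[0,0,0],0.9],[[0,0,0],[0,0,0],0.9],[[0,0,0],[0,0,0],0.9],[[0,0,0],[0,0,0],0.9],[[0,0,0],[0,0,0],0.9],[[0,0,0],[0,0,0],0.9],[[0,0,0],[0,0,0],0.9],[[0,0,0],[0,0,0],0.9]])

```text
t: 32.25
tcp_pos: [0.6698, -0.1524, 0.1066]
tool_rot: [-0.002, 0.999, -0.054, -0.0]
wrist_force: [-4.4, 10.4, 6.3]
opening: 0.184
grasp_force: 40.0
```

```bash
python3 gate.py b3; python3 ln.py | tail -1
```

```text
32.25 [ 0.66984872 -0.1523861   0.10655526] 0.18374170435738307 39.99904453754425 [-4.37272757 10.3753124   6.25324228]
now side [(0.0, 14.6), (0.001, 14.3), (-0.001, 13.8), (0.002, 12.5), (-0.002, 11.5), (0.003, 9.3)]
```

>>> send_rows(deltas=[[[0,-0.06,0],[0,0,0],0.9],[[0,-0.06,0],[0,0,0],0.9],[[0,0,0],[0,0,0],0.9],[[0,0,0],[0,0,0],0.4],[[0,0,0],[0,0,0],0.2],[[0,0,0],[0,0,0],0.15],[[0,0,0],[0,0,0],0.15],[[0,0,0],[0,0,0],0.15],[[0,0,0],[0,0,0],0.15],[[0,0,0],[0,0,0],0.15]])

```text
t: 33.6
tcp_pos: [0.6707, -0.1527, 0.1066]
tool_rot: [-0.0, 0.999, -0.054, 0.0]
wrist_force: [-0.4, -0.7, -0.7]
opening: 0.425
grasp_force: 0.0
```

```bash
python3 gate.py b4; python3 ln.py | tail -1
```

```text
33.6 [ 0.67065041 -0.15269096  0.10659667] 0.4249792066010435 0.0 [-0.35078517 -0.706658   -0.66723568]
now side [(0.0, 14.5), (0.001, 14.1), (-0.001, 13.6), (0.002, 12.3), (-0.002, 11.4), (0.003, 9.2)]
```

Line is still level with the pointer and the fingers are free. Rising clear and backing off so the top camera can check.

>>> send_rows(deltas=[[[0,0,-0.3],[0,0,0],0.15],[[0,0,-0.5],[0,0,0],0.15],[[0,0,-0.7],[0,0,0],0.15],[[0,0,-1],[0,0,0],0.15],[[0,0,-1],[0,0,0],0.15],[[0,0,-1],[0,0,0],0.15],[[0,0,-1],[0,0,0],0.15],[[0,0,-1],[0,0,0],0.15],[[0,0,0],[0,0,0],0.15],[[0,0,0],[0,0,0],0.15]])

```text
t: 34.95
tcp_pos: [0.6704, -0.1526, 0.2696]
tool_rot: [-0.0, 0.999, -0.054, 0.0]
wrist_force: [0.6, -0.3, -0.4]
opening: 0.422
grasp_force: 0.0
```

>>> send_rows(deltas=[[[-0.8,1,0],[0,0,0],0.15],[[-0.8,1,0],[0,0,0],0.15],[[-0.8,1,0],[0,0,0],0.15],[[-0.8,1,0],[0,0,0],0.15],[[0,1,0],[0,0,0],0.15],[[0,1,0],[0,0,0],0.15],[[0,1,0],[0,0,0],0.15],[[0,1,0],[0,0,0],0.15],[[0,0,0],[0,0,0],0.15],[[0,0,0],[0,0,0],0.15]])

```text
t: 36.2
tcp_pos: [0.5688, -0.3431, 0.2689]
tool_rot: [-0.0, 0.999, -0.054, -0.0]
wrist_force: [0.5, 0.2, 0.0]
opening: 0.422
grasp_force: 0.0
```

```bash
python3 gate.py b5; python3 ln.py | tail -1
python3 - <<'E'
from h import *
s,t=pickle.load(open("g.pkl","rb"))
o=np.array([.699,.083]);R=np.array([[.9943,-.107],[.107,.9943]])
def f(c,n,m,box,z):
    for st,ce in comps(c,m,box,10)[0]:
        w=ray(c,*ce,z)[:2];print(n,st,w.round(4),"hopper",(R@(w-o)).round(4))
for n,c,bx,bj in(("top",t,(195,180,260,235),(330,200,420,260)),("side",s,(235,190,260,225),(335,90,372,150))):
    hsv=cv2.cvtColor(c["color"],cv2.COLOR_RGB2HSV);H,S,V=[hsv[...,i].astype(int) for i in range(3)]
    f(c,n+" fin",(H>4)&(H<20)&(S>150)&(V>100),bx,.05 if n=="top" else .025)
    f(c,n+" cap",(S<45)&(V>150),bj,.125)
exec(open("ln.py").read().split("scan(s0")[0].split("def proj")[1].join(["def proj",""])) if 0 else None
E
```

```text
36.2 [ 0.56882331 -0.34305386  0.26889444] 0.4219659342491766 0.0 [0.4855286  0.17515749 0.04435058]
now side [(0.0, 14.3), (0.001, 13.9), (-0.001, 13.4), (0.002, 12.1), (-0.002, 11.2), (0.003, 9.1)]
top fin [229, 190, 5, 13, 50] [0.5887 0.0917] hopper [-0.1106 -0.0031]
side fin [240, 201, 10, 16, 98] [0.5934 0.0886] hopper [-0.1056 -0.0057]
side cap [345, 107, 16, 11, 127] [ 0.4899 -0.3489] hopper [-0.1617 -0.4518]
```

```bash
python3 -c "
from bench import *
print(job_done())"
```

```text
the job is handed in; nothing more can be done
None
```

I handed the job in at about 36 s; no verdict came back. By my last measurements the jar is upright on the coaster, the tray pan is within about 6 mm of centre, the white line is level with the pointer to about 1 mm, and the arm is clear.

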